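# Teach the counting scale its sample

### The job

Pour all five cap screws out of the aluminium cup into the pan of the counting scale and stand the empty cup upright on the bench again. Then take the steel drift from its wooden stand, reach its tip through the round hole in the scale's panel and press the recessed sample button fully down; finish like that, still gripping the drift and holding the button down. Leave the other things on the bench where they are.

Things in the scene. Friction and masses are not known exactly. Their poses are not given: they have to be found in the camera images.
- scale: Parts-counting scale fixed to the bench: white housing 232 mm (its x) by 180 mm (its y), 58 mm high. Origin: bench level, near the middle of its footprint; +x is its back, z up. A flat control panel (display, recessed button) takes up the front (-x) 72 mm; a square open steel weighing pan stands on the rest behind it. Pan rim is 97 mm above the bench.
- pan_floor (a point): Centre of the inner floor of the weighing pan, 64 mm above the bench. Axes as the scale. The pan is 144 mm (x) by 160 mm (y) inside, its walls 3 mm thick and rising 33 mm above this floor.
- aperture (a point): Centre of the mouth of the round hole in the scale's control panel, level with the panel's face 58 mm above the bench; the hole goes straight down, 22 mm diameter, and stands right (-y) of the display. The button sits inside; z up, axes as the scale.
- button_top (a point): Centre of the top of the round grey button (18 mm diameter) inside the hole, 34 mm below the panel face when not pressed. Moves down with the button.
- sample_button (a joint): Travel of the recessed button in m: 0 out, 0.006 fully down. Spring: starts to move at about 2 N, fully down at about 5 N, rigid stop there; it comes up again when released.
- cup: Loose plain round aluminium cup, straight-sided: 60 mm outside diameter (63 mm at the lip), 85 mm high, wall 3.5 mm, inner floor 4 mm up, about 0.08 to 0.17 kg empty. Origin: centre of its underside; z up along its axis. Five oiled cap screws stand in it. It starts on one side of the scale, the drift's stand on the other (sides vary).
- drift: Loose slim straight steel drift (pin), 145 mm long, round, 9 mm diameter over its length with a 14 mm ball at its top, about 0.05 kg; stands upright in the hole of its stand, its tip 8 mm above the bench. Origin: its lower tip; z along its axis to the ball.
- drift_tip (a point): Centre of the lower end of the drift (same as its origin).
- stand: Brown wooden block 64 x 64 x 46 mm fixed to the bench, with one upright hole (11.5 mm diameter, 38 mm deep) in which the drift stands. Origin: centre of its underside.
- screw_0_mid (a point): Middle of steel cap screw 1 of 5 (13 x 13 x 40 mm, 18 g), which starts upright in the cup; oiled, friction about 0.3: slides out when the mouth points some 30 degrees below level.
- screw_1_mid (a point): Middle of steel cap screw 2 of 5 (13 x 13 x 40 mm, 18 g), which starts upright in the cup; oiled, friction about 0.3: slides out when the mouth points some 30 degrees below level.
- screw_2_mid (a point): Middle of steel cap screw 3 of 5 (13 x 13 x 40 mm, 18 g), which starts upright in the cup; oiled, friction about 0.3: slides out when the mouth points some 30 degrees below level.
- screw_3_mid (a point): Middle of steel cap screw 4 of 5 (13 x 13 x 40 mm, 18 g), which starts upright in the cup; oiled, friction about 0.3: slides out when the mouth points some 30 degrees below level.
- screw_4_mid (a point): Middle of steel cap screw 5 of 5 (13 x 13 x 40 mm, 18 g), which starts upright in the cup; oiled, friction about 0.3: slides out when the mouth points some 30 degrees below level.
- tape_roll: Bystander: roll of black tape, 62 mm across, 19 mm high, loose on the bench. Origin: middle of its underside.
- nut_fitting: Bystander: chrome hose fitting, 53 mm across, 74 mm high, loose on the bench. Origin: middle of its underside.
- grease_tube: Bystander: white grease tube, 158 x 48 x 30 mm, loose on the bench. Origin: middle of its underside.
- cup_mouth (a point): Centre of the cup's mouth, 85 mm above its underside.

How it is judged (in metres and radians):
On the way, in this order (a step that is already met when the one before it is completed fails the run):
1. the cup is tipped over the pan, mouth below level (angle between cup's own z axis and vertical above 1.5 rad and height (world z) of cup_mouth above 0.08 m and horizontal distance between cup_mouth and pan_floor below 0.11 m), for 0.1 s.
2. all five screws lie in the pan (x of screw_0_mid in the frame of pan_floor between -0.073 and 0.073 m and y of screw_0_mid in the frame of pan_floor between -0.081 and 0.081 m and z of screw_0_mid in the frame of pan_floor between -0.004 and 0.032 m and x of screw_1_mid in the frame of pan_floor between -0.073 and 0.073 m and y of screw_1_mid in the frame of pan_floor between -0.081 and 0.081 m and z of screw_1_mid in the frame of pan_floor between -0.004 and 0.032 m and x of screw_2_mid in the frame of pan_floor between -0.073 and 0.073 m and y of screw_2_mid in the frame of pan_floor between -0.081 and 0.081 m and z of screw_2_mid in the frame of pan_floor between -0.004 and 0.032 m and x of screw_3_mid in the frame of pan_floor between -0.073 and 0.073 m and y of screw_3_mid in the frame of pan_floor between -0.081 and 0.081 m and z of screw_3_mid in the frame of pan_floor between -0.004 and 0.032 m and x of screw_4_mid in the frame of pan_floor between -0.073 and 0.073 m and y of screw_4_mid in the frame of pan_floor between -0.081 and 0.081 m and z of screw_4_mid in the frame of pan_floor between -0.004 and 0.032 m), for 0.2 s.
3. the empty cup stands upright on the bench, let go, before the button is worked (height (world z) of cup below 0.006 m and angle between cup's own z axis and vertical below 0.1 rad and contact force between the fingers and cup below 0.2 N and value of joint sample_button below 0.002 m), for 0.2 s.
At the end, for the whole second after the job is handed in: All five screws lie in the pan, below its rim; the cup stands upright (0.1 rad) on the bench, not touched by the fingers; the fingers grip the drift (over 2 N), its tip in the hole at least 30 mm below the face, pressing the button (over 1.5 N) at least 4.5 of 6 mm down through the last second (all of step 2 and height (world z) of cup below 0.006 m and angle between cup's own z axis and vertical below 0.1 rad and contact force between the fingers and cup below 0.2 N and value of joint sample_button above 0.0045 m and horizontal distance between drift_tip and aperture below 0.011 m and z of drift_tip in the frame of aperture below -0.03 m and contact force between drift and scale above 1.5 N and contact force between the fingers and drift above 2 N); the arm keeps its last pose, push and grip.
It fails at once if a bystander (tape, hose fitting, grease tube) is pushed more than 30 mm (distance of any of tape_roll, nut_fitting, grease_tube from where it was at the start of the episode above 0.03 m).
It also fails if it takes over 72 s, if anything falls off the work surface, if the arm or the gripper's body presses on something with over 40 N, if the wrist force passes 120 N, or if a joint passes its speed limit or range.

### The arm

A 6-joint arm with a two-finger parallel gripper is mounted at the origin on the work surface; the furniture and walls round the work are solid. World frame = base frame: x ahead of the robot, y to its left, z up, the work surface at z = 0. Lengths are in m, angles in degrees, forces in N, time in s.
With the tool pointing down it reaches from about 0.35 to 0.875 m from the base axis. Payload 4.2 kg.
Tool frame: the origin (TCP) lies midway between the tips of the shut fingers; the grasp point (between the pads) lies 19 mm behind it; z points along the fingers, y is the line along which they close (so a half turn about z gives the same grasp; the last joint's range is limited). The gripper opens to 87 mm and grips with 3 to 60 N. Pads are 19 mm wide; open, the fingers measure 117 mm over their backs; the gripper's body (75 mm by 190 mm) begins 51 mm behind the grasp point.
Start: joints at [90.562, 22.042, 0.453, 0, -68.411, -14.817], TCP at [0.154, 0.606, 0.223] pointing down, gripper open.
Joint ranges: [-179.83, 179.83], [-69.29, 118.12], [-61.27, 80.66], [-181.25, 117.63], [-171.15, -9.14], [-177.46, 177.46]. Speed limits (degrees/s): [159.86, 159.86, 180, 180, 180, 180].

### API

Orientations are given as a 3x3 rotation matrix whose columns are the frame's x, y, z axes.
In Python, from station import r, imaging, status, order gives the robot as it stands (r), with the cameras (imaging), the readings (status) and the job (order).
- The arm moves only by the shell command python3 steer.py 'ROWS'. ROWS is a JSON list of rows, 1 to 8 of them, each of 7 numbers: the opening from 0.0 (shut) to 1.0 (fully open), then dx, dy, dz in m, then a rotation vector rx, ry, rz in degrees; each row is the pose to reach, as a shift and turn from the pose commanded when the command began, along the tool's axes at that moment; what a row does not reach only later rows make up. A row lasts 1/10 s, in which the tool goes at most 0.05 m and 8.59 degrees, less where a joint would pass 70% of its speed; a pose out of reach is approached as far as the arm can. The fingers move at their own pace and stop on an object; the grip force is fixed at half the most. Time passes only in rows, so rows that do not move let the fingers close. It prints the time, the measured TCP pose, the force, the opening and the grip force at its end.
- status.sense(): the state, without advancing time (a new reading comes with each control period).
- imaging.capture(name): name is "scene" or "top"; returns a dict with "pixels" (400x640x3 uint8, red, green, blue), "z_map" (400x640 float32, m along the optical axis (not along the pixel's ray), 0 where there is no reading), "K" (3x3 intrinsics, pixels), "distortion" ([k1, k2, p1, p2, k3] as OpenCV has them; the pictures are not rectified), "world_from_camera" (4x4, takes a point from camera to world coordinates). Camera axes: x right, y up, looking along -z (the intrinsics and any distortion apply to the point x, -y, -z); pixel columns grow to the right and rows downward; lengths in m; the calibration is good to about 2 mm. A picture is of the moment at which its call begins.
- order.finish_job(): hands the job in; it is judged then, once.
The state is a dict: "time_s": time; "joints": joint angles; "joint_velocities": joint speeds; "effort": joint torques, N m; "tcp_pos": TCP position; "ee_rot": TCP orientation; "wrist_force": force on the tool from outside, world axes, zero at the start; "moment": the same for the moment, N m; "gripper_width": opening from 0.0 (shut) to 1.0 (fully open); "gripper_force": force on a finger pad.
Only numpy, scipy, OpenCV 4.12 (cv2) and the standard library are available. Lean on these libraries where they do the work, as an engineer would, in place of code of your own. Each camera call takes 0.05 s, during which the arm holds its last target. There are 200 camera calls.

## Working session

There is one attempt and no reset: what is moved stays moved. The work goes in short steps, Python scripts to look and compute and a shell command to move; the robot and the scene stay as the last step left them, time stands still between calls to the robot, and variables do not carry over. Pictures are saved under pics/ and viewed, at most 10 in all, crops included, and the job is handed in when it is done.

```bash
ls; mkdir -p pics; python3 - <<'E'
from station import r, imaging, status, order
import cv2,numpy as np
for n in("scene","top"):
    c=imaging.capture(n); cv2.imwrite(f"pics/{n}0.png",c["pixels"][:,:,::-1]); np.savez(f"pics/{n}0.npz",**c)
    print(n,c["K"],c["distortion"],c["world_from_camera"].round(3))
s=status.sense(); print(s["tcp_pos"],s["ee_rot"],s["time_s"])
E
```

```text
pics
station.py
steer.py
scene [[409.95864024   0.         321.01255974]
 [  0.         409.95864024 198.04848665]
 [  0.           0.           1.        ]] [-0.04848052  0.          0.          0.          0.        ] [[ 0.777  0.302 -0.553  0.012]
 [-0.629  0.386 -0.675 -0.663]
 [ 0.01   0.872  0.489  0.563]
 [ 0.     0.     0.     1.   ]]
top [[410.43121495   0.         322.02517172]
 [  0.         410.43121495 202.37817227]
 [  0.           0.           1.        ]] [-0.09907807  0.          0.          0.          0.        ] [[-0.025  0.99  -0.136  0.407]
 [-0.999 -0.029 -0.031 -0.022]
 [-0.034  0.135  0.99   1.017]
 [ 0.     0.     0.     1.   ]]
[0.15374818 0.60525671 0.22159476] [[ 9.69174306e-01 -2.46375745e-01 -3.94941532e-04]
 [-2.46376051e-01 -9.69172556e-01 -1.84347021e-03]
 [ 7.14198536e-05  1.88394810e-03 -9.99998223e-01]] 0.1
```

View pics/top0.png

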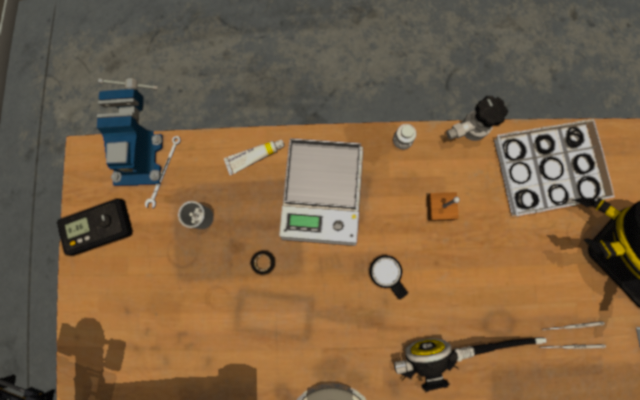

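View pics/scene0.png

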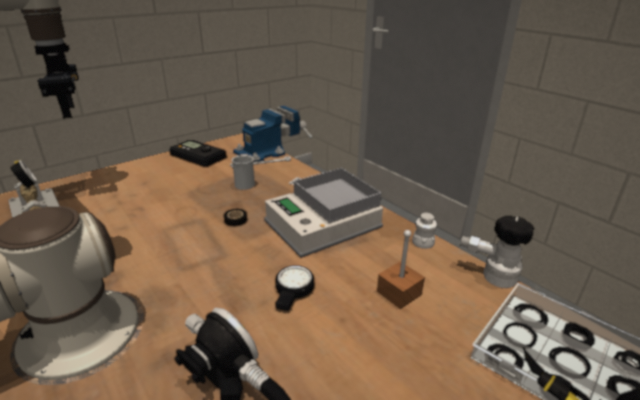

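The top view shows the cup at (193,215), stand at (443,207), scale centred at about (321,191) and hole at (338,226). The tape is at (262,262), the tube at (254,156) and the fitting at (404,136). The scene view agrees: cup at (244,172), drift at (405,250), hole at (305,222).

```bash
cat > h.py <<'E'
import numpy as np,cv2
def ray(c,uv):
    p=cv2.undistortPoints(np.array(uv,float).reshape(-1,1,2),c["K"],c["distortion"])[:,0]
    return np.c_[p[:,0],-p[:,1],-np.ones(len(p))]
def plane(c,uv,z):
    T=c["world_from_camera"]; d=ray(c,uv)@T[:3,:3].T; o=T[:3,3]
    return o+d*((z-o[2])/d[:,2])[:,None]
def cloud(c):
    v,u=np.mgrid[:400,:640]; T=c["world_from_camera"]
    P=(ray(c,np.c_[u.ravel(),v.ravel()])*c["z_map"].ravel()[:,None])@T[:3,:3].T+T[:3,3]
    return P.reshape(400,640,3)
E
cat > m.py <<'E'
from h import *
c=dict(np.load("pics/top0.npz")); P=cloud(c); s=dict(np.load("pics/scene0.npz")); S=cloud(s)
def box(P,u0,u1,v0,v1,z0,z1):
    q=P[v0:v1,u0:u1].reshape(-1,3); return q[(q[:,2]>z0)&(q[:,2]<z1)]
def rep(n,q): print(n,len(q),"mean",q.mean(0).round(4),"mid",((q.min(0)+q.max(0))/2).round(4),"size",np.ptp(q,0).round(3))
q=box(P,170,220,190,240,.075,.095); rep("cup top",q); print(cv2.minEnclosingCircle(q[:,:2].astype(np.float32)))
q=box(S,228,262,148,195,.03,.095); rep("cup scene",q);
q=box(P,425,465,188,224,.040,.052); rep("stand top",q);print(cv2.minAreaRect(q[:,:2].astype(np.float32)))
q=box(P,425,475,185,230,.07,.2); rep("drift top",q)
q=box(S,395,415,225,275,.06,.2); rep("drift scene",q)
for a in np.arange(.06,.18,.02):
    k=q[(q[:,2]>a)&(q[:,2]<a+.02)]
    if len(k): print(a.round(2),k.mean(0).round(4),len(k))
q=box(P,270,375,130,250,.052,.062); print("panel",cv2.minAreaRect(q[:,:2].astype(np.float32)),len(q))
q=box(P,270,375,130,250,.052,.11); print("scale",cv2.minAreaRect(q[:,:2].astype(np.float32)))
q=box(P,270,375,130,250,.088,.105); print("rim",cv2.minAreaRect(q[:,:2].astype(np.float32)),len(q),np.median(q[:,2]))
rep("tape",box(P,245,280,245,280,.012,.03)); rep("fitting",box(P,385,425,115,155,.02,.09)); rep("tube",box(P,215,288,130,180,.012,.05))
cv2.imwrite("pics/crop.png",np.hstack([cv2.resize(c["pixels"][200:250,275:365,::-1],None,fx=4.4,fy=6,interpolation=2)[:, :],cv2.resize(s["pixels"][190:250,255:345,::-1],(396,300),interpolation=2)]))
E
python3 m.py
```

```text
cup top 186 mean [0.5181 0.3178 0.0829] mid [0.5173 0.3138 0.0815] size [0.062 0.063 0.013]
((0.5169191360473633, 0.31429219245910645), 0.03233548253774643)
cup scene 549 mean [0.524  0.3156 0.0606] mid [0.5766 0.3835 0.0584] size [0.177 0.208 0.057]
stand top 651 mean [ 0.5234 -0.2814  0.0455] mid [ 0.5248 -0.2837  0.0455] size [0.065 0.065 0.011]
((0.5248454213142395, -0.2839004099369049), (0.06471534073352814, 0.06522230058908463), 89.55288696289062)
drift top 67 mean [ 0.5239 -0.281   0.1241] mid [ 0.5247 -0.2828  0.1119] size [0.011 0.011 0.081]
drift scene 205 mean [ 0.5232 -0.2853  0.1095] mid [ 0.524  -0.2838  0.1059] size [0.01  0.012 0.091]
0.06 [ 0.5231 -0.2854  0.0699] 41
0.08 [ 0.5235 -0.2853  0.0902] 41
0.1 [ 0.5231 -0.2851  0.1106] 41
0.12 [ 0.5231 -0.2855  0.1298] 40
0.14 [ 0.5231 -0.2854  0.1465] 42
panel ((0.5677370429039001, 0.007988937199115753), (0.17812563478946686, 0.2311883419752121), 83.7956771850586) 3275
scale ((0.5677370429039001, 0.007988937199115753), (0.17812563478946686, 0.2311883419752121), 83.7956771850586)
rim ((0.6043049097061157, 0.003527633845806122), (0.16503067314624786, 0.1509527862071991), 83.86502838134766) 464 0.09572525198464815
tape 333 mean [0.4018 0.1574 0.0179] mid [0.4013 0.1584 0.0177] size [0.056 0.06  0.011]
fitting 375 mean [ 0.6977 -0.1972  0.056 ] mid [ 0.7031 -0.1993  0.0492] size [0.047 0.047 0.058]
tube 499 mean [0.6797 0.1577 0.0203] mid [0.6755 0.1601 0.0226] size [0.062 0.119 0.021]
```

```bash
python3 - <<'E'
from h import *
for n,(u0,u1,v0,v1) in (("top",(328,350,217,236)),("scene",(296,314,214,230))):
    c=dict(np.load(f"pics/{n}0.npz")); g=c["pixels"][v0:v1,u0:u1].mean(2)
    print(n); print(g.astype(int)); print((cloud(c)[v0:v1,u0:u1,2]*1000).astype(int))
E
```

```text
top
[[191 192 192 191 191 191 192 191 191 191 191 191 191 191 191 191 191 192
  191 191 192 191]
 [192 191 192 191 192 192 191 189 188 188 188 187 188 189 191 192 191 192
  192 192 191 191]
 [192 191 191 191 191 191 187 180 174 171 170 169 173 180 187 191 192 192
  192 192 192 192]
 [192 191 192 191 191 186 174 155 140 134 131 130 139 157 175 186 190 191
  191 192 191 192]
 [192 192 191 190 186 174 149 119 100  96  94  93 102 123 150 174 187 191
  192 191 192 191]
 [191 191 191 189 178 153 117  91  83  83  81  78  81  97 123 156 181 190
  192 192 191 192]
 [191 191 191 186 166 131  96  88  96  98  92  86  86  89 108 143 174 188
  191 191 192 192]
 [192 192 191 182 156 118  95 102 115 118 114 109 101  93  97 129 165 185
  191 192 191 192]
 [191 191 190 181 155 121 108 118 129 132 131 126 118 101  92 117 158 183
  190 192 191 192]
 [192 192 191 182 159 130 120 127 134 136 136 135 127 108  95 123 161 184
  191 191 191 191]
 [192 192 191 183 161 133 121 125 132 135 136 134 125 108 107 141 173 188
  191 192 192 192]
 [192 192 190 185 168 140 119 116 120 122 122 120 113 108 123 156 181 190
[... 4565 characters left out ...]
 55  57  57  59  56  55]
 [ 55  57  57  56  58  55  53  52  50  52  53  51  53  55  55  57  56  56]
 [ 56  56  57  55  58  53  53  52  48  48  50  50  50  51  54  59  58  58]
 [ 57  56  57  56  56  56  48  48  47  48  47  47  49  47  58  57  56  55]
 [ 57  57  57  57  56  57  57  58  57  43  44  57  58  58  57  56  57  57]
 [ 58  56  57  56  57  56  56  55  58  56  59  56  59  56  55  55  58  56]
 [ 56  56  57  56 563  57  56  58  56  55  57  56  55  58  56  58  56  56]
 [ 55  56  56  57  57  56  57  58  59  56  55  58  57  58  57  58  56  56]
 [ 56  57  57  59  57  57  56  56  56  59  56  56  55  57  56  57  56  58]
 [ 54  56  56  59  57  56  57  56  55  56  57  58  56  56  59  57  56  54]]
```

```bash
cat >> m.py <<'E'
print("----")
for n,d,u0,u1,v0,v1 in (("top",c,328,348,217,236),("scene",s,296,314,216,227)):
    g=d["pixels"].mean(2)[v0:v1,u0:u1]; cn=max(cv2.findContours((g<150).astype(np.uint8),cv2.RETR_EXTERNAL,cv2.CHAIN_APPROX_NONE)[0],key=cv2.contourArea)
    w=plane(d,cn[:,0]+[u0,v0],.058); print(n,"hole",(w.min(0)+w.max(0))/2,np.ptp(w,0))
E
python3 m.py | sed '1,/----/d'
cat > go.py <<'E'
import sys,numpy as np
from scipy.spatial.transform import Rotation as Ro
from station import r, imaging, status, order
def tool(az,pitch,roll):  # deg; pitch below level; roll about tool z from 'y horizontal'
    a,p=np.radians([az,pitch]); z=np.array([np.cos(p)*np.cos(a),np.cos(p)*np.sin(a),-np.sin(p)])
    y=np.array([-np.sin(a),np.cos(a),0]); R=np.c_[np.cross(y,z),y,z]
    return R@Ro.from_euler('z',roll,degrees=True).as_matrix()
def to(grasp,R,name=""):
    s=status.sense(); R0=np.array(s["ee_rot"]); t=np.array(grasp)+.019*R[:,2]
    d=R0.T@(t-s["tcp_pos"]); v=Ro.from_matrix(R0.T@R).as_rotvec(degrees=True)
    print(name,d.round(4),v.round(2),"rows",max(np.linalg.norm(d)/.05,np.linalg.norm(v)/8.59).round(1))
if __name__=="__main__":
    x,y,z,a,p,ro=map(float,sys.argv[1:]); to([x,y,z],tool(a,p,ro))
    s=status.sense(); print(np.round(s["joints"],1),np.round(s["tcp_pos"],4),s["time_s"])
E
for ro in 0 180; do python3 go.py 0.396 0.240 0.12 31.3 20 $ro; done
```

```text
top hole [ 0.48451382 -0.02885647  0.058     ] [0.02372007 0.02373799 0.        ]
scene hole [ 0.48502973 -0.02777087  0.058     ] [0.02283254 0.02487148 0.        ]
 [0.3373 0.2814 0.1086] [ 79.81 -33.61 113.89] rows 16.7
[ 90.6  22.1   0.4  -0.  -68.4 -14.8] [0.1537 0.6053 0.2216] 0.1
 [0.3373 0.2814 0.1086] [ 27.85  66.12 -39.58] rows 9.5
[ 90.6  22.1   0.4  -0.  -68.4 -14.8] [0.1537 0.6053 0.2216] 0.1
```

```bash
python3 go.py 0.517 0.314 0.20 31.3 20 180
```

```text
[0.4363 0.18   0.0285] [ 27.85  66.12 -39.58] rows 9.5
[ 90.6  22.1   0.4  -0.  -68.4 -14.8] [0.1537 0.6053 0.2216] 0.1
```

```bash
python3 steer.py '[[1,0.4363,0.18,0.0285,27.85,66.12,-39.58],[1,0.4363,0.18,0.0285,27.85,66.12,-39.58],[1,0.4363,0.18,0.0285,27.85,66.12,-39.58],[1,0.4363,0.18,0.0285,27.85,66.12,-39.58],[1,0.4363,0.18,0.0285,27.85,66.12,-39.58],[1,0.4363,0.18,0.0285,27.85,66.12,-39.58],[1,0.4363,0.18,0.0285,27.85,66.12,-39.58],[1,0.4363,0.18,0.0285,27.85,66.12,-39.58]]'; python3 go.py 0.517 0.314 0.20 31.3 20 180
```

```text
time_s: 0.9
tcp_pos: [0.4023, 0.4573, 0.2343]
ee_rot: [[0.735, 0.175, 0.655], [0.033, -0.974, 0.224], [0.677, -0.143, -0.722]]
wrist_force: [1.4, 0.5, 1.3]
gripper_width: 1.004
gripper_force: 0.0
 [0.0635 0.1591 0.0846] [ 13.21  24.96 -18.55] rows 3.9
[ 61.1   7.4 -49.3  94.  -27.8 -49.7] [0.4023 0.4573 0.2343] 0.9
```

```bash
python3 steer.py '[[1,0.0635,0.159,0.0846,13.21,24.96,-18.55],[1,0.0635,0.159,0.0846,13.21,24.96,-18.55],[1,0.0635,0.159,0.0846,13.21,24.96,-18.55],[1,0.0635,0.159,0.0846,13.21,24.96,-18.55],[1,0.0635,0.159,0.0846,13.21,24.96,-18.55],[1,0.0635,0.159,0.0846,13.21,24.96,-18.55]]'; python3 go.py 0.517 0.314 0.20 31.3 20 180
```

```text
time_s: 1.5
tcp_pos: [0.4175, 0.4187, 0.3484]
ee_rot: [[0.446, 0.378, 0.811], [0.233, -0.924, 0.303], [0.864, 0.054, -0.5]]
wrist_force: [0.3, -0.2, -0.1]
gripper_width: 0.997
gripper_force: 0.0
 [-0.1049  0.1232  0.1417] [ 9.52 10.29 -1.01] rows 4.3
[ 51.   -2.6 -51.2 117.6 -29.7 -43.9] [0.4175 0.4187 0.3484] 1.5
```

```bash
python3 go.py 0.517 0.314 0.22 -20 20 180
```

```text
[-0.0905  0.139   0.1283] [-37.06   8.46  20.59] rows 5.0
[ 51.   -2.6 -51.2 117.6 -29.7 -43.9] [0.4175 0.4187 0.3484] 1.5
```

```bash
python3 steer.py '[[1,-0.09,0.139,0.128,-37.06,8.46,20.59],[1,-0.09,0.139,0.128,-37.06,8.46,20.59],[1,-0.09,0.139,0.128,-37.06,8.46,20.59],[1,-0.09,0.139,0.128,-37.06,8.46,20.59],[1,-0.09,0.139,0.128,-37.06,8.46,20.59],[1,-0.09,0.139,0.128,-37.06,8.46,20.59],[1,-0.09,0.139,0.128,-37.06,8.46,20.59]]'; python3 go.py 0.517 0.314 0.22 -20 20 180;  python3 go.py 0.517 0.314 0.055 -20 20 180
```

```text
time_s: 2.2
tcp_pos: [0.5332, 0.3101, 0.2127]
ee_rot: [[0.324, -0.338, 0.884], [-0.114, -0.941, -0.318], [0.939, 0.002, -0.344]]
wrist_force: [0.1, 0.1, 0.7]
gripper_width: 1.0
gripper_force: 0.0
 [0.0012 0.0019 0.0009] [-0.22  0.11  0.19] rows 0.0
[ 53.9  22.7 -51.6 100.2 -66.3 -73.4] [0.5332 0.3101 0.2127] 2.2
 [-0.1537  0.0016  0.0576] [-0.22  0.11  0.19] rows 3.3
[ 53.9  22.7 -51.6 100.2 -66.3 -73.4] [0.5332 0.3101 0.2127] 2.2
```

```bash
python3 steer.py '[[1,-0.04,0.0016,0.015,0,0,0],[1,-0.08,0.0016,0.03,0,0,0],[1,-0.12,0.0016,0.045,0,0,0],[1,-0.15,0.0016,0.0565,0,0,0],[1,-0.1535,0.0016,0.0576,0,0,0]]'; python3 go.py 0.517 0.314 0.055 -20 20 180
python3 - <<'E'
from station import r, imaging, status, order; import cv2
a=imaging.capture("top")["pixels"][150:300,120:320]; b=imaging.capture("scene")["pixels"][110:230,160:320]
import numpy as np
cv2.imwrite("pics/g1.png",np.hstack([cv2.resize(a,(400,300)),cv2.resize(b,(400,300))])[:,:,::-1])
E
```

```text
time_s: 2.7
tcp_pos: [0.5339, 0.3057, 0.0474]
ee_rot: [[0.327, -0.341, 0.882], [-0.115, -0.94, -0.321], [0.938, 0.004, -0.346]]
wrist_force: [0.6, -0.4, 0.1]
gripper_width: 1.004
gripper_force: 0.0
 [ 0.0008 -0.002  -0.0011] [-0.    0.26  0.23] rows 0.0
[ 49.7  41.  -54.4 112.  -71.7 -95. ] [0.5339 0.3057 0.0474] 2.7
```

View pics/g1.png

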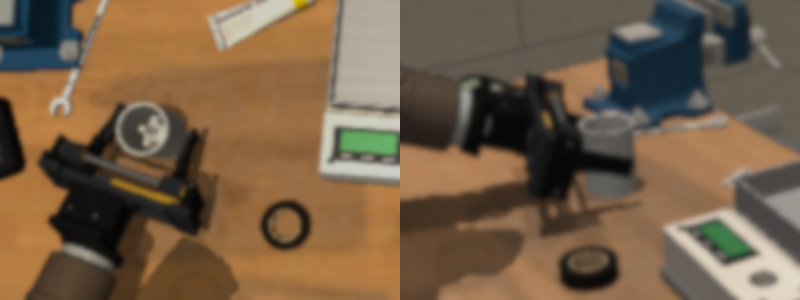

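The cup stands between the two open fingers, with its lip at (145,130) in the left crop and the fingers at about (115,125) and (190,150). Closing now.

```bash
python3 steer.py '[[0,0,0,0,0,0,0],[0,0,0,0,0,0,0],[0,0,0,0,0,0,0],[0,0,0,0,0,0,0],[0,0,0,0,0,0,0],[0,0,0,0,0,0,0],[0,0,0,0,0,0,0],[0,0,0,0,0,0,0]]'; python3 steer.py '[[0,0.03,0,-0.011,0,0,0],[0,0.07,0,-0.026,0,0,0],[0,0.11,0,-0.04,0,0,0],[0,0.15,0,-0.055,0,0,0],[0,0.18,0,-0.066,0,0,0]]';python3 go.py 0.604 0.0035 0.20 -40 20 180
```

```text
time_s: 3.6
tcp_pos: [0.5347, 0.3072, 0.0506]
ee_rot: [[0.32, -0.341, 0.884], [-0.117, -0.94, -0.32], [0.94, -0.001, -0.341]]
wrist_force: [-2.5, 1.3, 5.3]
gripper_width: 0.668
gripper_force: 29.9
time_s: 4.1
tcp_pos: [0.5337, 0.3061, 0.2418]
ee_rot: [[0.325, -0.342, 0.882], [-0.119, -0.94, -0.321], [0.938, -0.0, -0.346]]
wrist_force: [-0.4, 0.8, -2.3]
gripper_width: 0.669
gripper_force: 29.9
 [0.0193 0.2664 0.1915] [-18.78   0.26   6.88] rows 6.6
[ 54.4  19.8 -50.6  97.7 -65.7 -69.2] [0.5337 0.3061 0.2418] 4.1
```

```bash
python3 go.py 0.628 -0.016 0.235 -40 20 180
```

```text
[0.0622 0.2765 0.2068] [-18.78   0.26   6.88] rows 7.0
[ 54.4  19.8 -50.6  97.7 -65.7 -69.2] [0.5337 0.3061 0.2418] 4.1
```

```bash
python3 steer.py '[[0,0.008,0.035,0.026,-2.3,0,0.9],[0,0.016,0.07,0.052,-4.7,0,1.7],[0,0.024,0.105,0.078,-7,0,2.6],[0,0.032,0.14,0.104,-9.4,0.1,3.4],[0,0.04,0.175,0.13,-11.7,0.1,4.3],[0,0.048,0.21,0.156,-14.1,0.2,5.2],[0,0.055,0.245,0.182,-16.4,0.2,6],[0,0.0622,0.2765,0.2068,-18.8,0.26,6.9]]';  python3 go.py 0.628 -0.016 0.235 -40 20 275;python3 go.py 0.628 -0.016 0.235 -40 20 85
```

```text
time_s: 4.9
tcp_pos: [0.6405, -0.0166, 0.233]
ee_rot: [[0.27, -0.663, 0.699], [-0.227, -0.749, -0.623], [0.936, 0.01, -0.352]]
wrist_force: [0.2, 0.8, -2.5]
gripper_width: 0.672
gripper_force: 29.9
 [-0.0014  0.0073  0.0092] [ 1.74 -0.84 94.99] rows 11.1
[ 13.   19.1 -52.1 117.5 -59.5 -71.6] [ 0.6405 -0.0166  0.233 ] 4.9
 [-0.0014  0.0073  0.0092] [  0.69   1.8  -95.  ] rows 11.1
[ 13.   19.1 -52.1 117.5 -59.5 -71.6] [ 0.6405 -0.0166  0.233 ] 4.9
```

```bash
python3 steer.py '[[0,0,0,0,-8,0,3],[0,0,0,0,-9.4,0,3.4]]'; python3 go.py 0.625 -0.021 0.235 -50 20 235; python3 go.py 0.625 -0.021 0.235 -50 20 290
```

```text
time_s: 5.1
tcp_pos: [0.6409, -0.0179, 0.2333]
ee_rot: [[0.223, -0.786, 0.576], [-0.269, -0.618, -0.739], [0.937, 0.01, -0.35]]
wrist_force: [0.5, 0.9, -1.3]
gripper_width: 0.671
gripper_force: 29.9
 [-0.001   0.0138  0.0115] [ 2.02 -0.48 54.88] rows 6.4
[ 21.7  22.4 -47.6  98.  -65.3 -68.2] [ 0.6409 -0.0179  0.2333] 5.1
 [-0.001   0.0138  0.0115] [  1.77  -1.53 109.87] rows 12.8
[ 21.7  22.4 -47.6  98.  -65.3 -68.2] [ 0.6409 -0.0179  0.2333] 5.1
```

```bash
python3 steer.py '[[0,0,0.0138,0.0115,0.3,0,8],[0,0,0.0138,0.0115,0.6,-0.1,16],[0,0,0.0138,0.0115,1,-0.2,24],[0,0,0.0138,0.0115,1.3,-0.3,32],[0,0,0.0138,0.0115,1.6,-0.4,40],[0,0,0.0138,0.0115,1.8,-0.4,48],[0,0,0.0138,0.0115,2,-0.5,56],[0,0,0.0138,0.0115,2,-0.5,64]]'; python3 go.py 0.625 -0.021 0.20 -50 20 290; python3 go.py 0.625 -0.021 0.18 -50 20 320
```

```text
time_s: 5.9
tcp_pos: [0.6363, -0.0317, 0.2291]
ee_rot: [[-0.591, -0.529, 0.61], [-0.697, -0.047, -0.716], [0.407, -0.848, -0.34]]
wrist_force: [0.4, 0.5, -3.0]
gripper_width: 0.67
gripper_force: 29.9
 [-0.0125  0.0302  0.0144] [-0.12  0.4  45.8 ] rows 5.3
[  17.6   21.5  -50.3  105.4  -64.1 -135.7] [ 0.6363 -0.0317  0.2291] 5.9
 [-0.0207  0.0471  0.0212] [-1.00e-02  4.40e-01  7.58e+01] rows 8.8
[  17.6   21.5  -50.3  105.4  -64.1 -135.7] [ 0.6363 -0.0317  0.2291] 5.9
```

q6 runs negative with +z roll, so I'll reverse and roll the other way.

```bash
python3 steer.py '[[0,0,0,0,0,0,-8],[0,0,0,0,0,0,-16],[0,0,0,0,0,0,-24],[0,0,0,0,0,0,-32],[0,0,0,0,0,0,-40],[0,0,0,0,0,0,-48],[0,0,0,0,0,0,-56],[0,0,0,0,0,0,-64]]'; python3 steer.py '[[0,0,0,0,0,0,-8],[0,0,0,0,0,0,-16],[0,0,0,0,0,0,-24],[0,0,0,0,0,0,-32],[0,0,0,0,0,0,-40],[0,0,0,0,0,0,-48],[0,0,0,0,0,0,-56],[0,0,0,0,0,0,-64]]'; python3 steer.py '[[0,0,0,0,0,0,-8],[0,0,0,0,0,0,-16],[0,0,0,0,0,0,-24],[0,0,0,0,0,0,-30]]'; python3 go.py 0.625 -0.021 0.205 -50 20 50; python3 go.py 0.625 -0.021 0.175 -50 20 0
```

```text
time_s: 6.7
tcp_pos: [0.6364, -0.0316, 0.2291]
ee_rot: [[0.225, -0.76, 0.61], [-0.256, -0.65, -0.716], [0.94, 0.005, -0.341]]
wrist_force: [0.0, 0.4, -1.9]
gripper_width: 0.672
gripper_force: 29.9
time_s: 7.5
tcp_pos: [0.6364, -0.0316, 0.2291]
ee_rot: [[0.782, -0.131, 0.61], [0.472, -0.515, -0.716], [0.408, 0.847, -0.341]]
wrist_force: [0.5, 0.1, -3.2]
gripper_width: 0.672
gripper_force: 29.9
time_s: 7.9
tcp_pos: [0.6364, -0.0316, 0.2291]
ee_rot: [[0.743, 0.277, 0.61], [0.666, -0.211, -0.716], [-0.07, 0.938, -0.341]]
wrist_force: [0.4, 0.3, -1.8]
gripper_width: 0.672
gripper_force: 29.9
 [ 0.0001 -0.0281  0.0127] [  0.24  -0.35 -35.61] rows 4.1
[ 17.7  21.5 -50.3 105.4 -64.1  22.9] [ 0.6364 -0.0316  0.2291] 7.9
 [ 0.0022 -0.0562  0.0229] [  0.39  -0.23 -85.61] rows 10.0
[ 17.7  21.5 -50.3 105.4 -64.1  22.9] [ 0.6364 -0.0316  0.2291] 7.9
```

```bash
python3 steer.py '[[0,0,-0.007,0.003,0,-0.1,-9],[0,0,-0.014,0.006,0.1,-0.2,-18],[0,0,-0.021,0.009,0.1,-0.2,-27],[0,0,-0.028,0.0127,0.2,-0.3,-36],[0,0,-0.035,0.015,0.2,-0.3,-44],[0,0,-0.042,0.018,0.3,-0.3,-52],[0,0.001,-0.048,0.02,0.3,-0.2,-60],[0,0.001,-0.052,0.022,0.3,-0.2,-68]]'; python3 go.py 0.625 -0.021 0.175 -50 20 0; python3 - <<'E'
from station import r, imaging, status, order; import cv2
a=imaging.capture("top")["pixels"][120:270,240:440]; b=imaging.capture("scene")["pixels"][130:280,220:420]
import numpy as np
cv2.imwrite("pics/p1.png",np.hstack([cv2.resize(a,(400,300)),cv2.resize(b,(400,300))])[:,:,::-1])
E
```

```text
time_s: 8.7
tcp_pos: [0.6366, -0.0357, 0.1727]
ee_rot: [[0.021, 0.796, 0.605], [0.444, 0.535, -0.719], [-0.896, 0.284, -0.342]]
wrist_force: [0.7, -0.2, -1.2]
gripper_width: 0.674
gripper_force: 29.9
 [ 0.0042 -0.0008  0.0006] [ 7.000e-02 -1.000e-02 -1.754e+01] rows 2.0
[ 15.8  27.1 -52.  110.2 -65.9  83.3] [ 0.6366 -0.0357  0.1727] 8.7
```

View pics/p1.png

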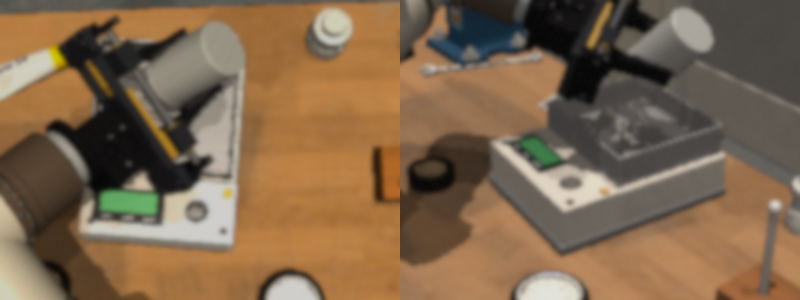

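The cup is tipped over the pan with its base at (215,50) in the left crop. Screws lie in the pan at about (620,125) on the right. I'll finish the roll, dwell, then lift and look.

```bash
python3 steer.py '[[0,0.004,0,0,0,0,-8],[0,0.004,0,0,0,0,-17.5],[0,0.004,0,0,0,0,-17.5],[0,0.004,0,0,0,0,-24],[0,0.004,0,0,0,0,-17.5],[0,0.004,0,0,0,0,-24],[0,0.004,0,0,0,0,-17.5],[0,0.004,0,0,0,0,-17.5]]'; python3 go.py 0.56 0.12 0.26 -35 20 0;python3 go.py 0.56 0.12 0.26 -35 20 60
```

```text
time_s: 9.6
tcp_pos: [0.6375, -0.0338, 0.1716]
ee_rot: [[-0.207, 0.768, 0.606], [0.268, 0.641, -0.719], [-0.941, 0.013, -0.339]]
wrist_force: [0.3, -0.5, -1.0]
gripper_width: 0.664
gripper_force: 29.9
 [-0.0256  0.0448 -0.1691] [-13.98   0.31  -5.86] rows 3.5
[ 16.   27.4 -51.9 110.2 -66.2  99.8] [ 0.6375 -0.0338  0.1716] 9.6
 [-0.0256  0.0448 -0.1691] [-12.4    7.53  53.83] rows 6.5
[ 16.   27.4 -51.9 110.2 -66.2  99.8] [ 0.6375 -0.0338  0.1716] 9.6
```

```bash
python3 steer.py '[[0,-0.038,0,-0.014,0,0,0],[0,-0.075,0,-0.027,0,0,0],[0,-0.075,0,-0.027,0,0,0]]'; python3 go.py 0.517 0.314 0.25 -20 20 0;  python3 go.py 0.517 0.314 0.25 -20 20 60
```

```text
time_s: 9.9
tcp_pos: [0.638, -0.0337, 0.2573]
ee_rot: [[-0.2, 0.767, 0.61], [0.267, 0.641, -0.719], [-0.943, 0.019, -0.333]]
wrist_force: [-0.8, 0.3, -1.5]
gripper_width: 0.665
gripper_force: 29.9
 [ 0.1252  0.1389 -0.3046] [-27.96   0.8  -11.17] rows 7.1
[ 18.1  19.3 -49.  103.3 -63.8 111.3] [ 0.638  -0.0337  0.2573] 9.9
 [ 0.1252  0.1389 -0.3046] [-24.49  15.09  47.61] rows 7.1
[ 18.1  19.3 -49.  103.3 -63.8 111.3] [ 0.638  -0.0337  0.2573] 9.9
```

```bash
python3 steer.py '[[0,0.016,0.0174,-0.038,-3.1,1.9,6],[0,0.031,0.0347,-0.076,-6.1,3.8,12],[0,0.047,0.052,-0.114,-9.2,5.7,18],[0,0.0626,0.0695,-0.152,-12.2,7.5,24],[0,0.078,0.087,-0.19,-15.3,9.4,30],[0,0.094,0.104,-0.228,-18.4,11.3,36],[0,0.11,0.1215,-0.2665,-21.4,13.2,41.7],[0,0.1252,0.1389,-0.3046,-24.5,15.1,47.6]]'; python3 go.py 0.517 0.314 0.20 -20 20 120; python3 - <<'E'
from station import r, imaging, status, order; import cv2
from h import *
c=imaging.capture("top"); b=imaging.capture("scene"); np.savez("pics/t2.npz",**c)
P=cloud(c); q=P[130:250,270:375].reshape(-1,3); R=np.radians(-6.2)
d=q-[.6043,.0035,.064]; x=d[:,0]*np.cos(R)+d[:,1]*np.sin(R); y=-d[:,0]*np.sin(R)+d[:,1]*np.cos(R)
m=(abs(x)<.068)&(abs(y)<.076); print(m.sum(),np.percentile(d[m,2],[1,50,90,99]))
cv2.imwrite("pics/p2.png",np.hstack([cv2.resize(c["pixels"][130:220,260:380],(400,300)),cv2.resize(b["pixels"][150:300,220:420],(400,300))])[:,:,::-1])
E
```

```text
time_s: 10.7
tcp_pos: [0.5314, 0.3088, 0.2375]
ee_rot: [[0.13, 0.456, 0.881], [0.874, 0.367, -0.319], [-0.469, 0.811, -0.35]]
wrist_force: [0.4, 0.3, -1.5]
gripper_width: 0.669
gripper_force: 29.9
 [ 0.0201 -0.0349  0.0178] [-0.52 -0.07 60.06] rows 7.0
[ 54.8  20.1 -50.6  97.4 -65.7  50.4] [0.5314 0.3088 0.2375] 10.7
3597 [-0.00443194 -0.00031336  0.00303933  0.01205697]
```

View pics/p2.png

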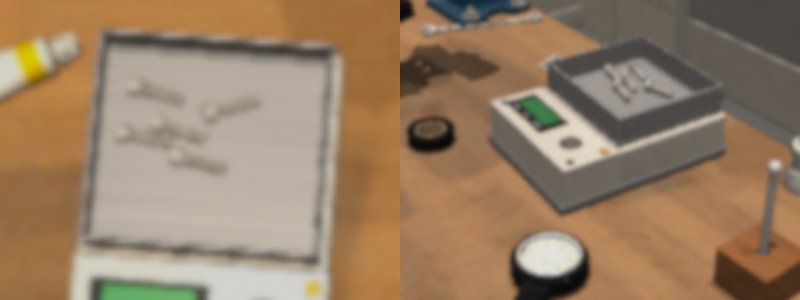

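All five screws lie flat in the pan, at (155,92), (232,105), (180,130), (145,135) and (198,160) in the left crop. Next I'll right the cup and set it down.

```bash
python3 steer.py '[[0,0,0,0,0,0,8],[0,0,0,0,0,0,16],[0,0,0,0,0,0,24],[0,0,0,0,0,0,32],[0,0,0,0,0,0,40],[0,0,0,0,0,0,48],[0,0,0,0,0,0,56],[0,0,0,0,0,0,64]]';python3 steer.py '[[0,0,0,0,0,0,8],[0,0,0,0,0,0,16],[0,0,0,0,0,0,24],[0,0,0,0,0,0,32],[0,0,0,0,0,0,40],[0,0,0,0,0,0,48],[0,0,0,0,0,0,56]]'; for z in .12 .058; do python3 go.py 0.517 0.314 $z -20 20 180; done
```

```text
time_s: 11.6
tcp_pos: [0.5325, 0.3063, 0.2372]
ee_rot: [[0.47, 0.081, 0.879], [0.712, -0.624, -0.323], [0.522, 0.777, -0.351]]
wrist_force: [-0.2, 0.7, -0.3]
gripper_width: 0.667
gripper_force: 29.9
time_s: 12.3
tcp_pos: [0.5325, 0.3063, 0.2372]
ee_rot: [[0.33, -0.344, 0.879], [-0.119, -0.939, -0.323], [0.936, 0.002, -0.351]]
wrist_force: [-0.3, 0.1, -2.2]
gripper_width: 0.667
gripper_force: 29.9
 [-0.1156 -0.0022  0.0441] [0.17 0.56 0.05] rows 2.5
[ 54.6  20.1 -50.7  97.4 -65.6 -69.5] [0.5325 0.3063 0.2372] 12.3
 [-0.1736 -0.0023  0.0659] [0.17 0.56 0.05] rows 3.7
[ 54.6  20.1 -50.7  97.4 -65.6 -69.5] [0.5325 0.3063 0.2372] 12.3
```

```bash
python3 steer.py '[[0,-0.042,-0.001,0.016,0.2,0.5,0],[0,-0.084,-0.0015,0.032,0.2,0.5,0],[0,-0.126,-0.002,0.048,0.2,0.5,0],[0,-0.155,-0.002,0.0585,0.2,0.5,0],[0,-0.165,-0.002,0.0625,0.2,0.5,0],[0,-0.165,-0.002,0.0625,0.2,0.5,0]]'; python3 - <<'E'
from station import r, imaging, status, order; import cv2
from h import *
b=imaging.capture("scene"); cv2.imwrite("pics/c1.png",cv2.resize(b["pixels"][130:220,180:300],(600,450),interpolation=2)[:,:,::-1])
E
python3 go.py 0.517 0.314 .058 -20 20 180
```

```text
time_s: 12.9
tcp_pos: [0.5335, 0.307, 0.0598]
ee_rot: [[0.325, -0.339, 0.883], [-0.109, -0.941, -0.321], [0.939, 0.008, -0.343]]
wrist_force: [0.6, 0.8, -0.8]
gripper_width: 0.671
gripper_force: 29.9
 [-0.0095 -0.0004  0.0034] [-0.08 -0.02  0.37] rows 0.2
[ 50.2  39.4 -54.3 111.1 -71.3 -93.4] [0.5338 0.3076 0.0616] 12.95
```

View pics/c1.png

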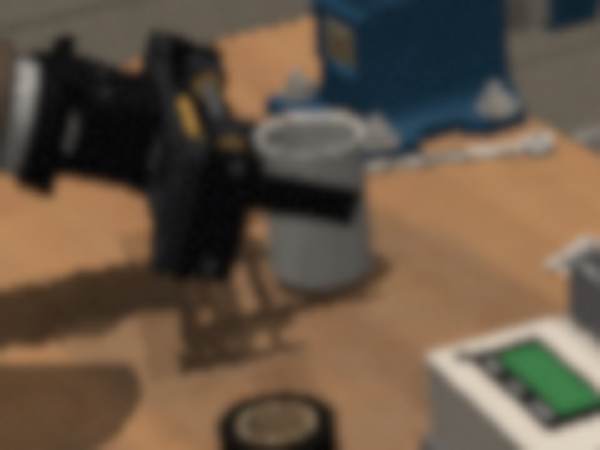

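The cup is upright, just above the bench, lip centre at (312,135) and base at (320,280). I'll lower the last centimetre gently.

```bash
python3 steer.py '[[0,-0.004,0,0.0015,0,0,0],[0,-0.006,0,0.0022,0,0,0],[0,-0.008,0,0.003,0,0,0],[0,-0.009,0,0.0033,0,0,0],[0,-0.009,0,0.0033,0,0,0]]'
```

```text
time_s: 13.45
tcp_pos: [0.5334, 0.308, 0.0522]
ee_rot: [[0.323, -0.338, 0.884], [-0.112, -0.941, -0.319], [0.94, 0.005, -0.342]]
wrist_force: [-0.1, 0.9, -2.9]
gripper_width: 0.668
gripper_force: 29.9
```

```bash
python3 steer.py '[[0,-0.001,0,0.0004,0,0,0],[0,-0.001,0,0.0004,0,0,0]]';python3 steer.py '[[0,-0.001,0,0.0004,0,0,0],[0,-0.001,0,0.0004,0,0,0]]'
```

```text
time_s: 13.65
tcp_pos: [0.5335, 0.3079, 0.0509]
ee_rot: [[0.323, -0.338, 0.884], [-0.111, -0.941, -0.319], [0.94, 0.005, -0.342]]
wrist_force: [-0.7, -0.5, -0.4]
gripper_width: 0.666
gripper_force: 29.9
time_s: 13.85
tcp_pos: [0.5337, 0.3079, 0.0508]
ee_rot: [[0.321, -0.338, 0.885], [-0.111, -0.941, -0.319], [0.941, 0.004, -0.34]]
wrist_force: [-2.2, -1.3, 3.1]
gripper_width: 0.668
gripper_force: 29.9
```

Contact. Opening, then straight up out of it.

```bash
python3 steer.py '[[1,0,0,0,0,0,0],[1,0,0,0,0,0,0],[1,0,0,0,0,0,0],[1,0,0,0,0,0,0],[1,0,0,0,0,0,0],[1,0,0,0,0,0,0],[1,0,0,0,0,0,0]]';python3 steer.py '[[1,0.03,0,-0.011,0,0,0],[1,0.07,0,-0.026,0,0,0],[1,0.11,0,-0.04,0,0,0],[1,0.15,0,-0.055,0,0,0],[1,0.19,0,-0.07,0,0,0],[1,0.23,0,-0.085,0,0,0]]';python3 - <<'E'
from station import r, imaging, status, order
from h import *
c=imaging.capture("top"); P=cloud(c)
q=P[185:245,165:225].reshape(-1,3)
k=q[(q[:,2]>.075)&(q[:,2]<.095)]; print(len(k),np.median(k[:,2]),cv2.minEnclosingCircle(k[:,:2].astype(np.float32)))
k=q[(q[:,2]>.1)];print("above",len(k))
E
python3 go.py 0.517 0.314 .058 -20 20 180
```

```text
time_s: 14.55
tcp_pos: [0.5335, 0.3079, 0.0497]
ee_rot: [[0.324, -0.338, 0.884], [-0.111, -0.941, -0.319], [0.94, 0.005, -0.342]]
wrist_force: [0.5, -0.4, -0.8]
gripper_width: 0.998
gripper_force: 0.0
time_s: 15.15
tcp_pos: [0.5324, 0.3088, 0.2967]
ee_rot: [[0.324, -0.338, 0.884], [-0.111, -0.941, -0.319], [0.94, 0.005, -0.342]]
wrist_force: [0.5, 0.8, 0.6]
gripper_width: 1.003
gripper_force: 0.0
190 0.08370445980157448 ((0.5154058933258057, 0.3135625422000885), 0.03202839940786362)
above 445
 [-0.2382  0.0037  0.0864] [-0.32 -0.33 -0.3 ] rows 5.1
[ 56.4  14.9 -47.2  92.7 -66.2 -60.7] [0.5333 0.3101 0.305 ] 15.2
```

```bash
python3 go.py 0.55 0.05 0.32 -15 90 180
```

```text
[0.0328 0.2391 0.0985] [  2.6  -70.3   -4.43] rows 8.2
[ 56.4  14.9 -47.2  92.7 -66.2 -60.7] [0.5333 0.3101 0.305 ] 15.2
```

```bash
python3 steer.py '[[1,0.004,0.03,0.012,0.3,-8.5,-0.5],[1,0.008,0.06,0.025,0.6,-17,-1],[1,0.012,0.09,0.037,1,-25.5,-1.6],[1,0.016,0.12,0.05,1.3,-34,-2.2],[1,0.02,0.15,0.062,1.6,-42.5,-2.7],[1,0.024,0.18,0.074,2,-51,-3.2],[1,0.028,0.21,0.086,2.3,-59.5,-3.8],[1,0.033,0.239,0.0985,2.6,-68,-4.3]]'; python3 go.py 0.525 -0.2835 0.24 -28 90 180
```

```text
time_s: 16.0
tcp_pos: [0.5487, 0.0589, 0.2934]
ee_rot: [[0.919, -0.29, 0.267], [-0.266, -0.956, -0.121], [0.29, 0.04, -0.956]]
wrist_force: [0.7, -0.3, 0.1]
gripper_width: 0.999
gripper_force: 0.0
 [0.0484 0.3314 0.1042] [  0.62 -17.04  11.4 ] rows 7.0
[ 30.3   5.1 -20.   16.7 -56.1  34.8] [0.5487 0.0589 0.2934] 16.0
```

```bash
python3 steer.py '[[1,0.007,0.046,0.015,0.1,-2.5,1.6],[1,0.014,0.092,0.03,0.2,-5,3.2],[1,0.021,0.138,0.045,0.3,-7.5,4.8],[1,0.028,0.184,0.06,0.4,-10,6.4],[1,0.035,0.23,0.075,0.5,-12.5,8],[1,0.042,0.276,0.09,0.6,-15,9.8],[1,0.0484,0.322,0.1042,0.62,-17,11.4],[1,0.0484,0.3314,0.1042,0.62,-17,11.4]]'; python3 go.py 0.525 -0.2835 0.24 -28 90 180; python3 go.py 0.525 -0.2835 0.12 -28 90 180
```

```text
time_s: 16.8
tcp_pos: [0.5241, -0.2871, 0.2184]
ee_rot: [[0.878, -0.478, -0.001], [-0.478, -0.878, -0.001], [-0.0, 0.001, -1.0]]
wrist_force: [0.0, 0.3, -0.9]
gripper_width: 0.996
gripper_force: 0.0
 [-0.001  -0.0036 -0.0026] [ 0.08  0.03 -0.54] rows 0.1
[-13.2  19.6  -4.    0.1 -66.5  74.6] [ 0.5241 -0.2871  0.2184] 16.8
 [-0.0009 -0.0038  0.1174] [ 0.08  0.03 -0.54] rows 2.3
[-13.2  19.6  -4.    0.1 -66.5  74.6] [ 0.5241 -0.2871  0.2184] 16.8
```

```bash
python3 steer.py '[[1,-0.001,-0.0037,0.04,0,0,0],[1,-0.001,-0.0037,0.08,0,0,0],[1,-0.001,-0.0037,0.11,0,0,0],[1,-0.001,-0.0037,0.1174,0,0,0],[1,-0.001,-0.0037,0.1174,0,0,0]]'; python3 go.py 0.525 -0.2835 0.12 -28 90 180; python3 - <<'E'
from station import r, imaging, status, order; import cv2
from h import *
a=imaging.capture("top")["pixels"]; b=imaging.capture("scene")["pixels"]
cv2.imwrite("pics/d1.png",np.hstack([cv2.resize(a[150:270,370:530],(400,300)),cv2.resize(b[190:310,330:490],(400,300))])[:,:,::-1])
E
```

```text
time_s: 17.3
tcp_pos: [0.5264, -0.2792, 0.1035]
ee_rot: [[0.882, -0.471, 0.002], [-0.471, -0.882, -0.002], [0.003, 0.001, -1.0]]
wrist_force: [0.3, -0.0, 0.3]
gripper_width: 1.002
gripper_force: 0.0
 [0.0007 0.0045 0.0025] [ 0.06 -0.17 -0.11] rows 0.1
[-12.3  25.4 -12.9   0.1 -51.6  74.1] [ 0.5264 -0.2792  0.1035] 17.3
```

View pics/d1.png

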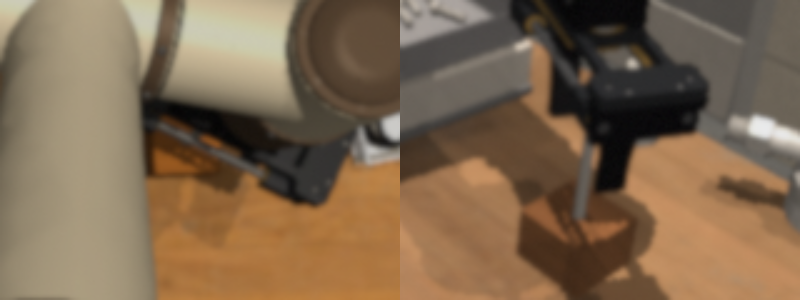

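The drift, at (583,180) in the right crop, stands between the fingers at (560,90) and (615,160). I'll centre on it and close.

```bash
python3 steer.py '[[1,0.0007,0.0042,0.0025,0,0,0],[1,0.0007,0.0042,0.0025,0,0,0]]'; python3 steer.py '[[0,0,0,0,0,0,0],[0,0,0,0,0,0,0],[0,0,0,0,0,0,0],[0,0,0,0,0,0,0],[0,0,0,0,0,0,0],[0,0,0,0,0,0,0],[0,0,0,0,0,0,0],[0,0,0,0,0,0,0]]'; python3 steer.py '[[0,0,0,0,0,0,0],[0,0,0,0,0,0,0],[0,0,0,0,0,0,0],[0,0,0,0,0,0,0],[0,0,0,0,0,0,0],[0,0,0,0,0,0,0],[0,0,0,0,0,0,0]]'
```

```text
time_s: 17.6
tcp_pos: [0.5262, -0.2841, 0.1031]
ee_rot: [[0.882, -0.472, 0.007], [-0.472, -0.882, -0.003], [0.008, -0.0, -1.0]]
wrist_force: [-0.7, 0.7, 0.2]
gripper_width: 1.0
gripper_force: 0.0
time_s: 18.4
tcp_pos: [0.5257, -0.2837, 0.1018]
ee_rot: [[0.882, -0.472, 0.005], [-0.472, -0.882, -0.003], [0.005, 0.0, -1.0]]
wrist_force: [-0.8, 0.7, -0.2]
gripper_width: 0.359
gripper_force: 0.0
time_s: 19.1
tcp_pos: [0.5257, -0.2837, 0.1018]
ee_rot: [[0.882, -0.472, 0.005], [-0.472, -0.882, -0.003], [0.005, 0.0, -1.0]]
wrist_force: [-0.2, -0.3, -0.3]
gripper_width: 0.092
gripper_force: 30.0
```

```bash
python3 steer.py '[[0,0,0,-0.01,0,0,0],[0,0,0,-0.04,0,0,0],[0,0,0,-0.08,0,0,0],[0,0,0,-0.11,0,0,0],[0,0,0,-0.13,0,0,0],[0,0,0,-0.13,0,0,0]]'; python3 go.py 0.4848 -0.0283 0.25 -6.2 90 180
```

```text
time_s: 19.7
tcp_pos: [0.5268, -0.2841, 0.2365]
ee_rot: [[0.882, -0.471, 0.013], [-0.471, -0.882, -0.006], [0.014, -0.001, -1.0]]
wrist_force: [0.5, 0.8, -0.6]
gripper_width: 0.089
gripper_force: 30.0
 [-0.1576 -0.2058  0.0035] [  0.1   -0.8  -21.92] rows 5.2
[-12.8  18.5  -2.9   0.2 -67.8  74.6] [ 0.5268 -0.2841  0.2365] 19.7
```

```bash
python3 steer.py '[[0,-0.027,-0.035,0.0005,0,-0.1,-3.5],[0,-0.054,-0.07,0.001,0,-0.2,-7],[0,-0.08,-0.105,0.0015,0,-0.4,-11],[0,-0.106,-0.14,0.002,0.1,-0.5,-15],[0,-0.132,-0.175,0.0025,0.1,-0.7,-19],[0,-0.1576,-0.2058,0.0035,0.1,-0.8,-21.9],[0,-0.1576,-0.2058,0.0035,0.1,-0.8,-21.9],[0,-0.1576,-0.2058,0.0035,0.1,-0.8,-21.9]]'; python3 go.py 0.4848 -0.0283 0.25 -6.2 90 180; python3 - <<'E'
from station import r, imaging, status, order; import cv2
from h import *
a=imaging.capture("top"); b=imaging.capture("scene"); np.savez("pics/s3.npz",**b); np.savez("pics/t3.npz",**a)
cv2.imwrite("pics/d2.png",np.hstack([cv2.resize(a["pixels"][150:270,250:410],(400,300)),cv2.resize(b["pixels"][130:250,240:400],(400,300))])[:,:,::-1])
E
```

```text
time_s: 20.5
tcp_pos: [0.4826, -0.0269, 0.2269]
ee_rot: [[0.994, -0.107, -0.009], [-0.107, -0.994, 0.003], [-0.009, -0.002, -1.0]]
wrist_force: [-0.3, 0.1, -0.2]
gripper_width: 0.087
gripper_force: 30.0
 [ 0.0023  0.0012 -0.0041] [-0.1   0.54  0.07] rows 0.1
[ 15.9   8.2 -17.9  -0.3 -64.4  68.1] [ 0.4826 -0.0269  0.2269] 20.5
```

View pics/d2.png

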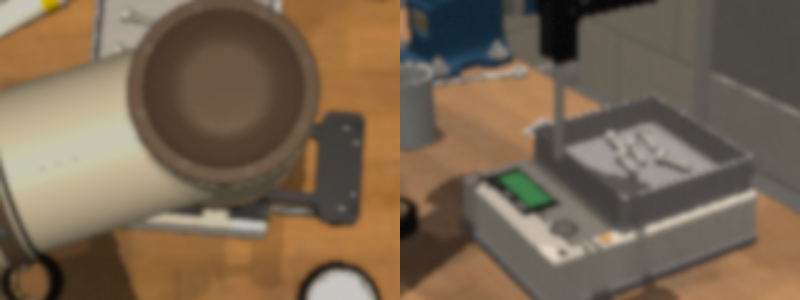

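The drift hangs near-vertical in the right crop, tip at (560,155), above the hole at (565,228). I'll measure its axis.

```bash
python3 - <<'E'
from h import *
c=dict(np.load("pics/s3.npz")); P=cloud(c)
q=P[150:196,294:316].reshape(-1,3); q=q[np.hypot(q[:,0]-.484,q[:,1]+.028)<.02]
cam=c["world_from_camera"][:3,3]
for z in np.arange(.12,.21,.015):
    k=q[abs(q[:,2]-z)<.0075]
    if len(k)<5: print(z,len(k)); continue
    m=np.median(k,0); u=(m-cam)[:2]; u/=np.linalg.norm(u); print(round(z,3),len(k),m.round(4),"axis",(m[:2]+u*.0042).round(4))
print("zmin",q[:,2].min())
q=P[150:196,294:316]; ok=np.hypot(q[...,0]-.484,q[...,1]+.028)<.02
for v in range(0,46,4): print(v+150,np.where(ok[v])[0]+294)
E
```

```text
0.12 0
0.135 16 [ 0.4808 -0.0308  0.1372] axis [ 0.4833 -0.0275]
0.15 24 [ 0.4802 -0.0317  0.1506] axis [ 0.4827 -0.0284]
0.165 25 [ 0.4804 -0.0307  0.1646] axis [ 0.4829 -0.0273]
0.18 25 [ 0.4803 -0.0316  0.1792] axis [ 0.4828 -0.0282]
0.195 24 [ 0.4812 -0.0321  0.1948] axis [ 0.4837 -0.0287]
zmin 0.13431634617689064
150 [296 297 298 299 300 301 303 304 305 306 307 308 309 310 311]
154 [301 302 303 304 305 306 307 308 309 310 311]
158 [302 303 304 305]
162 [302 303 304 305]
166 [302 303 305]
170 [302 303 304 305]
174 [302 303 304 305]
178 [302 303 304 305]
182 [302 303 304 305]
186 [302 303 304 305]
190 [302 303 304 305]
194 []
```

```bash
python3 steer.py '[[0,0.002,0.0004,0.0,0,0.5,0],[0,0.002,0.0004,0.03,0,0.5,0],[0,0.002,0.0004,0.055,0,0.5,0],[0,0.002,0.0004,0.07,0,0.5,0],[0,0.002,0.0004,0.085,0,0.5,0],[0,0.002,0.0004,0.098,0,0.5,0],[0,0.002,0.0004,0.104,0,0.5,0],[0,0.002,0.0004,0.104,0,0.5,0]]'; python3 go.py 0.4848 -0.0283 0.25 -6.2 90 180
```

```text
time_s: 21.4
tcp_pos: [0.4839, -0.0287, 0.1226]
ee_rot: [[0.994, -0.11, -0.001], [-0.11, -0.994, 0.002], [-0.001, -0.001, -1.0]]
wrist_force: [-0.7, -0.8, -1.1]
gripper_width: 0.091
gripper_force: 30.0
 [ 0.0007 -0.0007 -0.1084] [-0.08  0.08 -0.13] rows 2.2
[ 15.8  14.5 -26.8  -0.1 -48.8  68. ] [ 0.4839 -0.0287  0.1226] 21.4
```

```bash
python3 steer.py '[[0,0,0,0.003,0,0,0],[0,0,0,0.005,0,0,0],[0,0,0,0.007,0,0,0],[0,0,0,0.007,0,0,0]]';python3 steer.py '[[0,0,0,0.002,0,0,0],[0,0,0,0.003,0,0,0],[0,0,0,0.003,0,0,0]]'
```

```text
time_s: 21.8
tcp_pos: [0.4848, -0.0278, 0.1169]
ee_rot: [[0.994, -0.108, 0.002], [-0.108, -0.994, 0.002], [0.002, -0.002, -1.0]]
wrist_force: [-0.3, 1.2, 1.4]
gripper_width: 0.095
gripper_force: 30.0
time_s: 22.1
tcp_pos: [0.4847, -0.0278, 0.1138]
ee_rot: [[0.994, -0.108, 0.002], [-0.108, -0.994, 0.002], [0.002, -0.002, -1.0]]
wrist_force: [0.1, 0.0, 2.9]
gripper_width: 0.09
gripper_force: 30.0
```

```bash
python3 steer.py '[[0,0,0,0.001,0,0,0],[0,0,0,0.002,0,0,0],[0,0,0,0.002,0,0,0]]';python3 steer.py '[[0,0,0,0.001,0,0,0],[0,0,0,0.001,0,0,0]]'
```

```text
time_s: 22.4
tcp_pos: [0.4847, -0.0278, 0.1117]
ee_rot: [[0.994, -0.108, 0.002], [-0.108, -0.994, 0.002], [0.001, -0.002, -1.0]]
wrist_force: [-0.5, -0.7, 4.3]
gripper_width: 0.091
gripper_force: 30.0
time_s: 22.6
tcp_pos: [0.485, -0.0278, 0.1116]
ee_rot: [[0.994, -0.108, 0.002], [-0.108, -0.994, 0.002], [0.002, -0.002, -1.0]]
wrist_force: [-1.5, 0.5, 10.8]
gripper_width: 0.093
gripper_force: 30.0
```

```bash
python3 steer.py '[[0,0,0,0,0,0,0],[0,0,0,0,0,0,0],[0,0,0,0,0,0,0]]'; python3 - <<'E'
from station import r, imaging, status, order
from h import *
P=cloud(imaging.capture("top")); q=P[185:245,165:225].reshape(-1,3); k=q[(q[:,2]>.075)&(q[:,2]<.095)]
print(len(k),np.median(k[:,2]),cv2.minEnclosingCircle(k[:,:2].astype(np.float32)) if len(k) else "")
s=status.sense(); print(s["wrist_force"],s["tcp_pos"]); print(order.finish_job())
E
```

```text
time_s: 22.9
tcp_pos: [0.485, -0.0278, 0.1115]
ee_rot: [[0.994, -0.108, 0.002], [-0.108, -0.994, 0.002], [0.002, -0.002, -1.0]]
wrist_force: [-1.2, 0.8, 9.1]
gripper_width: 0.095
gripper_force: 30.0
158 0.08314424562163025 ((0.5166842341423035, 0.31325599551200867), 0.03226054087281227)
[-0.68938736  0.19067652  9.43206562] [ 0.48501872 -0.02779756  0.1115802 ]
the job is handed in; nothing more can be done
None
```

I handed the job in at about 23 s; no verdict came back. All five screws were seen in the pan, the cup stands upright where it started, and the gripped drift is holding the button against its stop at about 9 N.

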